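Press the pivot sleeve into the desk-lamp foot

TASK

The desk lamp is being put together: take the slim brass sleeve (the one with the long barrel) from the wooden tray and press it, barrel down, into the bore of the grey lamp foot until its flange is fully home, flush on the rim all round, then let go of it. The fit is tight, so press firmly but gently: do not ram or hammer it. Leave the stubby sleeve, the pen pot, the screwdriver and the notebook where they are.

Things in the scene. Friction and masses are not known exactly. Their poses are not given: they have to be found in the camera images.
- sleeve: Slim brass flanged sleeve, about 0.3 kg, standing upright in the tray, barrel down. Origin: centre of its lower end; z up its axis. Barrel 26 mm diameter, 30 mm long, foot tapered to 20 mm over the lowest 4 mm; flange 44 mm diameter, 30 to 35 mm above the origin; collar 30 mm diameter, 35 to 55 mm above the origin, the part to grip; 12 mm through hole.
- bore (a point): Centre of the bore's mouth, level with the socket's flat rim; z up. Bore 28 mm diameter, 37 mm deep. From 7 mm below the rim four spring leaves squeeze the barrel: it takes 6 to 16 N to push in and stays where left. When home, the flange lies on the rim: sleeve origin 30 mm below this point, collar top 25 mm above. A 20 N push seats it; pushing over 30 N is too rough.
- lamp_foot: Grey lamp foot: disc 150 mm diameter, 18 mm thick, with a socket 60 mm in diameter up to 55 mm above its origin (centre of the disc's underside, z up). It stands on a fixed soft black foam pad 24 mm thick: under the pressing load it sinks several mm and springs back, so the rim moves while you press and seating must be felt.
- tray: Low wooden tray fixed to the desk, 130 mm (its x) by 200 mm (its y), rim 10 mm high, floor 4 mm thick; the two sleeves stand on its floor, about 100 mm apart. Origin: centre of its underside.
- stubby: Bystander: a short wide brass sleeve in the tray, barrel 38 mm diameter and 14 mm long, flange 52 mm diameter, collar 22 mm diameter, 34 mm high overall; too thick for the bore. Origin: centre of its underside.
- pen_pot: Bystander: white ceramic pot, 80 mm diameter, 95 mm high, with pens up to 165 mm high. Origin: centre of its underside.
- screwdriver: Bystander: screwdriver 190 mm long with a black handle, lying on the desk to the robot's left of the lamp foot. Origin: the middle of its length, on the desk.
- notebook: Bystander: black notebook 150 x 210 mm, 16 mm thick, lying on the desk. Origin: centre of its underside.
- socket: The upright grey socket of the lamp foot: a tube 60 mm in outer diameter with the 28 mm bore, rigid with the foot and with the same origin and axes; its flat rim is 55 mm above that origin.
Mind the look-alikes: they are no part of the job. What is shaped like the sleeve but red is not meant.

How it is judged:
On the way, in this order (a step that is already met when the one before it is completed fails the run):
1. the slim sleeve's barrel is started in the bore: its lower end at least 3 mm below the rim, within 4 mm of the bore's axis (z of sleeve in the frame of bore below -0.003 m and horizontal distance between sleeve and bore below 0.004 m and angle between sleeve's own z axis and vertical below 0.2 rad), for 0.1 s.
2. the slim sleeve is pressed home, its flange within 1.5 mm of the rim (z of sleeve in the frame of bore below -0.0285 m and horizontal distance between sleeve and bore below 0.003 m and angle between sleeve's own z axis and vertical below 0.06 rad), for 0.1 s.
At the end, for the whole second after the job is handed in: The slim sleeve sits in the lamp foot's bore, barrel down and upright (within 0.06 rad), centred within 3 mm, its flange within 1.5 mm of the rim, at rest and released (all of step 2 and linear speed of sleeve below 0.02 m/s and contact force between the fingers and sleeve below 0.1 N); the robot touches nothing.
It fails at once if the sleeve is rammed: it bears on the socket (its rim and bore wall) with more than 45 N, which a steady push of 30 N or less does not reach (contact force between sleeve and socket above 45 N).
It fails at once if the stubby sleeve, pen pot, screwdriver or notebook is moved more than 30 mm (distance of any of stubby, pen_pot, screwdriver, notebook from where it was at the start of the episode above 0.03 m).
It also fails if it takes over 45 s, if anything falls off the work surface, if the arm or the gripper's body presses on something with over 40 N, if the wrist force passes 120 N, or if a joint passes its speed limit or range.

ROBOT

A 6-joint arm with a two-finger parallel gripper is mounted at the origin on the work surface. World frame = base frame: x ahead of the robot, y to its left, z up, the work surface at z = 0. Lengths are in m, angles in rad, forces in N, time in s.
With the tool pointing down it reaches from about 0.375 to 0.9 m from the base axis. Payload 3.1 kg.
Tool frame: the origin (TCP) lies between the finger pads; the fingertips stand manip.finger_overhang ahead of it and the grasp point (between the pads) lies 5 mm behind it (manip.finger_overhang is the distance from the TCP to the fingertips, in m); z points along the fingers, y is the line along which they close (so a half turn about z gives the same grasp; the last joint's range is limited). The gripper opens to 85 mm and grips with 20 to 120 N. Pads are 22 mm wide; open, the fingers measure 114 mm over their backs; the gripper's body (76 mm by 85 mm) begins 54 mm behind the grasp point. The pads swing forward as they close: fully open they stand 13 mm farther back than shut.
Start: joints at [1.062, 0.527, 1.433, -0, 1.181, -0.178], TCP at [0.202, 0.591, 0.245] pointing down, gripper open.
Joint ranges: [-3.08, 3.08], [-0.75, 2.2], [0.22, 2.44], [-1.43, 4.57], [0, 2.65], [-2.85, 2.85]. Speed limits (rad/s): [2.79, 2.79, 3.14, 3.14, 3.14, 3.14].

INTERFACE

Orientations are given as a unit quaternion [x, y, z, w].
In Python, from station import manip gives the robot as it stands.
- The arm moves only by the tool drive_tool, never from a script. Its argument "plan" is a list of rows, each a list of 7 numbers: the shift along the tool's x, y, z in m, then the turn, a rotation vector about the tool's x, y, z in degrees, then the opening, from -1 (shut) to 1 (fully open). In form: [[x, y, z, wx, wy, wz, gripper], ...]. A call has 1 to 10 rows; each row shifts and turns the commanded pose from where the row before left it, along the tool's axes as they then stand; what a row does not reach is not made up. A row lasts 1/10 s, in which the tool goes at most 50 mm and 8.59 degrees, less where a joint would pass 70% of its speed; a pose out of reach is approached as far as the arm can. A call is refused whole if a number of a shift passes 0.05 or a number of a turn 8.59, either way. A call with a gripper value outside its range is refused whole. The fingers move at their own pace and stop on an object; "newtons" is the grip in N (left out, the last holds). Time passes only in rows, so rows that do not move let the fingers close. It gives the time, the measured TCP pose, the force, the opening and the grip force at its end, in the units of the state.
- manip.sense(): the state, without advancing time (a new reading comes with each control period).
- manip.snapshot(name): name is "side" or "top" or "wrist"; returns a dict with "image" (480x640x3 uint8, red, green, blue), "z_map" (480x640 float32, m along the optical axis (not along the pixel's ray), 0 where there is no reading), "fov_y" (degrees; the focal length in pixels is half the picture's height over the tangent of half this angle, whatever the lens; pixels are square), "cx", "cy" (the principal point, pixels), "extrinsics" (4x4, takes a point from camera to world coordinates); the wrist camera has in their place "mount" (4x4, takes a point from camera to tool coordinates, whose origin is the TCP and whose axes are the flange's). Camera axes: x right, y up, looking along -z (the intrinsics and any distortion apply to the point x, -y, -z); pixel columns grow to the right and rows downward; lengths in m; the calibration is good to about 2 mm. The wrist camera is an equidistant fisheye: a pixel r from the principal point sees the ray r / f radians off the axis. A picture is of the moment at which its call begins: read the wrist's pose just before it.
- manip.sign_off(): hands the job in; it is judged then, once.
The state is a dict: "t": time; "q": joint angles; "qd": joint speeds; "tau": joint torques, N m; "tcp_pos": TCP position; "tool_rot": TCP orientation; "force": force on the tool from outside, world axes, zero at the start; "ft_torque": the same for the moment, N m; "finger_gap": opening from 0.0 (shut) to 1.0 (fully open); "gripper_force": force on a finger pad.
Only numpy, scipy, OpenCV 4.12 (cv2) and the standard library are available. Lean on these libraries where they do the work, as an engineer would, in place of code of your own. Each camera call takes 0.05 s, during which the arm holds its last target. There are 200 camera calls.

## Working session

There is one attempt and no reset: what is moved stays moved. The work goes in short steps, Python scripts to look and compute and a tool call to move; the robot and the scene stay as the last step left them, time stands still between calls to the robot, and variables do not carry over. Pictures are saved under pics/ and viewed, at most 10 in all, crops included, and the job is handed in when it is done.

Besides the shell and the picture viewer there is one more tool, called by a JSON object that holds its "fn" and its "kwargs", one argument or row to a line. drive_tool: Moves the arm, as the interface text tells. Its arguments: {"type":"object","properties":{"plan":{"type":"array"},"newtons":{"type":"number"}},"required":["plan"]}

```bash
mkdir -p pics; ls
cat > h.py <<'E'
import numpy as np,cv2
from station import manip
def snap(n):
    s=manip.sense(); d=manip.snapshot(n)
    if 'extrinsics' in d: T=np.array(d['extrinsics'])
    else:
        from scipy.spatial.transform import Rotation as R
        W=np.eye(4);W[:3,:3]=R.from_quat(s['tool_rot']).as_matrix();W[:3,3]=s['tcp_pos'];T=W@np.array(d['mount'])
    d['T']=T;d['f']=240/np.tan(np.radians(d['fov_y'])/2);d['fish']='mount' in d
    return d
def dirs(d,u,v):
    x=(np.asarray(u,float)-d['cx'])/d['f'];y=(np.asarray(v,float)-d['cy'])/d['f']
    if d['fish']:
        r=np.hypot(x,y)+1e-12;k=np.tan(r)/r;x,y=x*k,y*k
    return np.stack([x,-y,-np.ones_like(x)],-1)
def cloud(d):
    v,u=np.mgrid[:480,:640];p=dirs(d,u,v)*d['z_map'][...,None]
    return p@d['T'][:3,:3].T+d['T'][:3,3]
def onplane(d,u,v,z):
    r=dirs(d,u,v)@d['T'][:3,:3].T;o=d['T'][:3,3];return o+r*((z-o[2])/r[...,2])[...,None]
def save(d,n): cv2.imwrite('pics/'+n,d['image'][...,::-1])
E
python3 - <<'E'
from h import *
print(manip.finger_overhang,manip.sense())
a=snap('top');b=snap('side')
for n,d in (('top',a),('side',b)):
    save(d,n+'.png');np.savez(n+'.npz',**d);print(n,d['fov_y'],d['cx'],d['cy'],d['T'].round(3).tolist(),[k for k in d])
E
```

```text
pics
0.014 {'t': 0.0, 'q': array([ 1.06254738e+00,  5.28464706e-01,  1.43388692e+00, -3.62702246e-06,
        1.18135337e+00, -1.78494499e-01]), 'qd': array([-0.00082181, -0.0001471 ,  0.00150336,  0.00013542,  0.00156218,
        0.00088448]), 'tau': array([ 4.78366237e-04, -4.42340362e+01, -1.78025401e+01, -7.30065062e-05,
        8.35548359e-03,  1.37050350e-05]), 'tcp_pos': array([0.20202253, 0.590746  , 0.24433935]), 'tool_rot': array([ 1.64130450e-01,  9.86438077e-01, -9.95084994e-04, -3.53996810e-04]), 'force': array([-0.69887257, -0.81558282,  0.48105925]), 'ft_torque': array([-0.00779762,  0.07463533, -0.01053969]), 'gripper_force': 0.0, 'finger_gap': 1.0015682413594276}
top 54.25689858034482 327.1355340937038 238.8426061291888 [[0.028, 0.99, -0.139, 0.473], [-1.0, 0.028, -0.004, 0.073], [0.0, 0.139, 0.99, 1.049], [0.0, 0.0, 0.0, 1.0]] ['image', 'z_map', 'fov_y', 'cx', 'cy', 'extrinsics', 'T', 'f', 'fish']
side 43.88088813186097 326.4809511397618 238.18796383121048 [[0.791, 0.423, -0.442, 0.022], [-0.612, 0.568, -0.551, -0.634], [0.018, 0.706, 0.708, 0.997], [0.0, 0.0, 0.0, 1.0]] ['image', 'z_map', 'fov_y', 'cx', 'cy', 'extrinsics', 'T', 'f', 'fish']
```

View pics/top.png

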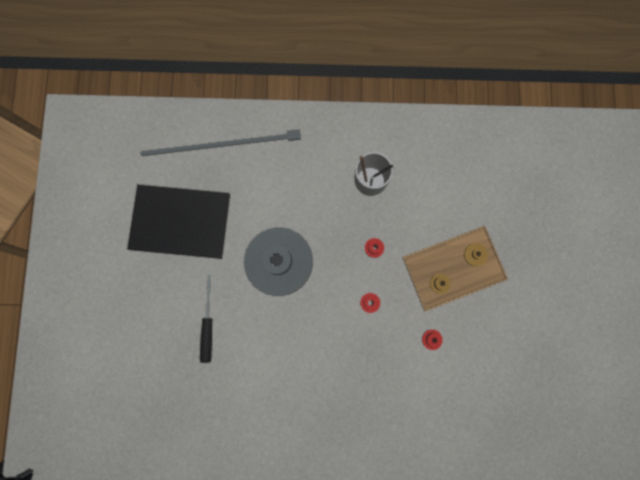

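View pics/side.png

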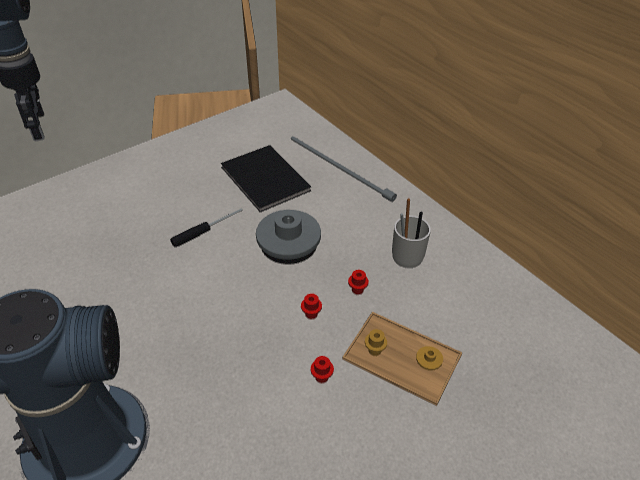

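The top view shows the foot at (277,262), brass sleeves at (441,284) and (478,254), and red decoys at (374,247), (370,302) and (432,339). In the side view the slim sleeve is at (376,341) and the stubby at (430,357).

```bash
cat > m.py <<'E'
from h import *
for n in ('top','side'):
    d=dict(np.load(n+'.npz'));d['fish']=False;P=cloud(d);h=cv2.cvtColor(d['image'],cv2.COLOR_RGB2HSV)
    ok=d['z_map']>0
    for nm,m in (('brass',cv2.inRange(h,(18,150,60),(32,255,255))),('red',cv2.inRange(h,(0,180,80),(5,255,255))),('greydisc',cv2.inRange(h,(90,30,20),(115,110,140)))):
        if nm=='brass': m=m&np.uint8(255*((P[...,2]>.012)&ok))
        k,l,st,c=cv2.connectedComponentsWithStats(m)
        for i in range(1,k):
            if st[i,4]<60 or not (0.2<np.median(P[l==i][:,0])<.8 and abs(np.median(P[l==i][:,1]))<.4):continue
            p=P[(l==i)&ok];z=np.percentile(p[:,2],97)
            t=p[p[:,2]>z-.004]
            print(n,nm,c[i].round(1),st[i,4],'ztop',z.round(4),'topc',((t.max(0)+t.min(0))/2)[:2].round(4),t[:,:2].mean(0).round(4),'ext',np.ptp(t,axis=0)[:2].round(3),'all',((p.max(0)+p.min(0))/2).round(4)[:2])
E
python3 m.py
```

```text
side brass [375.6 341.6] 411 ztop 0.0616 topc [ 0.5233 -0.1696] [ 0.5228 -0.1695] ext [0.031 0.029] all [ 0.5234 -0.169 ]
side brass [429.2 357.6] 490 ztop 0.0391 topc [ 0.5913 -0.2521] [ 0.5912 -0.2524] ext [0.02  0.023] all [ 0.5914 -0.2521]
side red [358.2 279.4] 221 ztop 0.0574 topc [ 0.5988 -0.0267] [ 0.5988 -0.0281] ext [0.03  0.029] all [ 0.5981 -0.0274]
side red [310.9 303.7] 238 ztop 0.0576 topc [ 0.4789 -0.0204] [ 0.478  -0.0208] ext [0.031 0.03 ] all [ 0.4786 -0.0189]
side red [321.7 367.2] 288 ztop 0.058 topc [ 0.4049 -0.1526] [ 0.4044 -0.1525] ext [0.028 0.029] all [ 0.4051 -0.1527]
```

```bash
cat > m2.py <<'E'
from h import *
d=dict(np.load('top.npz'));d['fish']=False
print((d['z_map']>0).mean(), d['z_map'][262,277],d['z_map'][284,441],cv2.cvtColor(d['image'],cv2.COLOR_RGB2HSV)[[284,262,262],[445,290,262]])
h=cv2.cvtColor(d['image'],cv2.COLOR_RGB2HSV)
m=cv2.inRange(h,(20,160,50),(32,255,255));k,l,st,c=cv2.connectedComponentsWithStats(m)
for i in range(1,k):
    if st[i,4]>30: print('brass',c[i],st[i],onplane(d,*c[i],.04).round(4))
s=dict(np.load('side.npz'));s['fish']=False
for n,e,w in (('top',d,(215,210,345,320)),('side',s,(245,200,335,268))):
    h=cv2.cvtColor(e['image'],cv2.COLOR_RGB2HSV);x0,y0,x1,y1=w
    m=cv2.inRange(h,(85,25,20),(125,255,140))[y0:y1,x0:x1]
    c=max(cv2.findContours(m,0,1)[0],key=cv2.contourArea);(cx,cy),ax,_=cv2.fitEllipse(c)
    print(n,'disc ellipse',cx+x0,cy+y0,ax,onplane(e,cx+x0,cy+y0,.042).round(4))
P=cloud(s);
Q=P[200:270,245:335].reshape(-1,3);ok=(s['z_map'][200:270,245:335]>0).ravel()
t=Q[ok&(Q[:,2]>.07)&(Q[:,2]<.1)];print('rim z',np.median(t[:,2]),((t.max(0)+t.min(0))/2).round(4),np.ptp(t,axis=0))
t=Q[ok&(Q[:,2]>.034)&(Q[:,2]<.048)];print('disc',np.median(t[:,2]),((t.max(0)+t.min(0))/2).round(4),np.ptp(t,axis=0))
E
python3 m2.py
```

```text
0.9959505208333334 1.0097905 1.028527 [[ 19 133 109]
 [ 96  17  76]
 [ 98  22  94]]Traceback (most recent call last):
  File "m2.py", line 12, in <module>
    c=max(cv2.findContours(m,0,1)[0],key=cv2.contourArea);(cx,cy),ax,_=cv2.fitEllipse(c)
                                                                       ~~~~~~~~~~~~~~^^^
cv2.error: OpenCV(4.12.0) /io/opencv/modules/imgproc/src/shapedescr.cpp:361: error: (-201:Incorrect size of input array) There should be at least 5 points to fit the ellipse in function 'fitEllipseNoDirect'
```

```bash
cat > m2.py <<'E'
from h import *
for n,w in (('top',(235,215,325,305)),('side',(245,200,335,268))):
    e=dict(np.load(n+'.npz'));e['fish']=False;x0,y0,x1,y1=w
    P=cloud(e)[y0:y1,x0:x1].reshape(-1,3);ok=(e['z_map']>0)[y0:y1,x0:x1].ravel()
    print(n,'desk z',np.median(cloud(e)[320:340,250:300,2]))
    for a,b in ((.07,.1),(.034,.05)):
        t=P[ok&(P[:,2]>a)&(P[:,2]<b)].astype(np.float32)
        (cx,cy),r=cv2.minEnclosingCircle(t[:,:2].copy());print(n,len(t),np.median(t[:,2]),((t.max(0)+t.min(0))/2).round(4),np.ptp(t,axis=0).round(3),'circ',cx,cy,r)
    if n=='top':
        P=cloud(e)[230:310,400:510].reshape(-1,3)
        for a,b in ((.05,.08),(.03,.045)):
            t=P[(P[:,2]>a)&(P[:,2]<b)];print(a,t.min(0).round(3),t.max(0).round(3))
            for q in (t[t[:,1]>-.21],t[t[:,1]<-.21]):
                if len(q): print(len(q),((q.max(0)+q.min(0))/2).round(4),np.median(q,0).round(4),np.ptp(q,axis=0).round(3))
E
python3 m2.py
```

```text
top desk z -0.00014537578203910329
top 528 0.07864183 [0.5634 0.1816 0.0768] [0.059 0.058 0.013] circ 0.5637017488479614 0.18119995296001434 0.03041592426598072
top 3128 0.041785754 [0.5635 0.1818 0.0422] [0.148 0.148 0.015] circ 0.5638874173164368 0.18133249878883362 0.07493922114372253
0.05 [ 0.512 -0.183  0.05 ] [ 0.539 -0.154  0.064]
153 [ 0.5254 -0.1686  0.0568] [ 0.5245 -0.1678  0.0584] [0.028 0.029 0.013]
0.03 [ 0.504 -0.263  0.03 ] [ 0.602 -0.147  0.045]
167 [ 0.5253 -0.1685  0.0377] [ 0.5244 -0.1624  0.0386] [0.043 0.043 0.014]
72 [ 0.5915 -0.252   0.0355] [ 0.5922 -0.2517  0.0372] [0.02  0.022 0.01 ]
side desk z 0.0002555071604674608
side 408 0.07842182 [0.5631 0.1801 0.0781] [0.061 0.064 0.016] circ 0.5629820823669434 0.1799950897693634 0.03298594430088997
side 1806 0.04196401 [0.5615 0.1802 0.042 ] [0.149 0.153 0.016] circ 0.5620235204696655 0.1799604743719101 0.07677404582500458
```

```bash
cat > go.py <<'E'
import sys,numpy as np
from station import manip
from scipy.spatial.transform import Rotation as R
s=manip.sense();r=R.from_quat(s['tool_rot']);t=np.array([float(a) for a in sys.argv[1:4]])
d=r.inv().apply(t-s['tcp_pos']);n=int(np.ceil(np.linalg.norm(d)/.045))
z=r.as_matrix()[:,2];yaw=np.degrees(np.arctan2(*r.as_matrix()[1::-1,1]))
print('t',s['t'],'tcp',s['tcp_pos'].round(4),'tool delta',d.round(4),'rows',n,'each',(d/n).round(4),'z',z.round(4),'yaw',yaw.round(1),'F',s['force'].round(2),'gap',s['finger_gap'],'q',np.round(s['q'],2))
E
python3 go.py .5245 -.1688 .17
```

```text
t 0.1 tcp [0.202  0.5908 0.2444] tool delta [-0.5511 -0.614   0.0754] rows 19 each [-0.029  -0.0323  0.004 ] z [-0.001  -0.0018 -1.    ] yaw 71.1 F [-0.56  0.63 -0.53] gap 0.9985385322302439 q [ 1.06  0.53  1.43  0.    1.18 -0.18]
```

{"fn": "drive_tool", "kwargs": {
  "plan": [
    [-0.029, -0.0323, 0.004, 0, 0, 0, 1],
    [-0.029, -0.0323, 0.004, 0, 0, 0, 1],
    [-0.029, -0.0323, 0.004, 0, 0, 0, 1],
    [-0.029, -0.0323, 0.004, 0, 0, 0, 1],
    [-0.029, -0.0323, 0.004, 0, 0, 0, 1],
    [-0.029, -0.0323, 0.004, 0, 0, 0, 1],
    [-0.029, -0.0323, 0.004, 0, 0, 0, 1],
    [-0.029, -0.0323, 0.004, 0, 0, 0, 1],
    [-0.029, -0.0323, 0.004, 0, 0, 0, 1],
    [-0.029, -0.0323, 0.004, 0, 0, 0, 1]
  ]
}}

```text
t: 1.1
tcp_pos: [0.3724, 0.1902, 0.2051]
tool_rot: [0.164, 0.986, -0.0, -0.0]
force: [0.6, -0.0, 0.3]
finger_gap: 0.997
gripper_force: 0.0
```

{"fn": "drive_tool", "kwargs": {
  "plan": [
    [-0.029, -0.0323, 0.004, 0, 0, 0, 1],
    [-0.029, -0.0323, 0.004, 0, 0, 0, 1],
    [-0.029, -0.0323, 0.004, 0, 0, 0, 1],
    [-0.029, -0.0323, 0.004, 0, 0, 0, 1],
    [-0.029, -0.0323, 0.004, 0, 0, 0, 1],
    [-0.029, -0.0323, 0.004, 0, 0, 0, 1],
    [-0.029, -0.0323, 0.004, 0, 0, 0, 1],
    [-0.029, -0.0323, 0.004, 0, 0, 0, 1],
    [-0.029, -0.0323, 0.004, 0, 0, 0, 1],
    [0, 0, 0, 0, 0, 0, 1]
  ]
}}

```text
t: 2.1
tcp_pos: [0.528, -0.1736, 0.1689]
tool_rot: [0.166, 0.986, -0.001, 0.002]
force: [-1.1, -0.0, -0.2]
finger_gap: 1.001
gripper_force: 0.0
```

```bash
cat > w.py <<'E'
from h import *
import sys
d=snap('wrist');save(d,sys.argv[1]+'.png');np.savez(sys.argv[1]+'.npz',**d);P=cloud(d)
h=cv2.cvtColor(d['image'],cv2.COLOR_RGB2HSV);m=cv2.inRange(h,(17,110,40),(33,255,255))
q=P[(d['z_map']>0)]
print('tcp',manip.sense()['tcp_pos'])
c=np.array([.5245,-.1688])
for a,b in ((.05,.066),(.03,.045)):
    t=q[(np.hypot(*(q[:,:2]-c).T)<.035)&(q[:,2]>a)&(q[:,2]<b)].astype(np.float32)
    if len(t): print(len(t),np.median(t[:,2]),((t.max(0)+t.min(0))/2).round(4),np.ptp(t,axis=0).round(3),cv2.minEnclosingCircle(t[:,:2].copy()))
E
python3 w.py w1; python3 go.py .5245 -.1688 .055
```

```text
tcp [ 0.52581884 -0.17045628  0.1686745 ]
1444 0.06014468 [ 0.5252 -0.1681  0.0562] [0.03  0.03  0.012] ((0.5251575112342834, -0.16808879375457764), 0.015427514910697937)
1168 0.04022143 [ 0.5252 -0.1681  0.0379] [0.043 0.043 0.014] ((0.525406539440155, -0.1682390570640564), 0.022207027301192284)
t 2.15 tcp [ 0.5258 -0.1705  0.1687] tool delta [0.0019 0.0012 0.1137] rows 3 each [0.0006 0.0004 0.0379] z [ 6.e-04 -4.e-04 -1.e+00] yaw 70.9 F [-1.08  0.16 -0.79] gap 0.9966502004614783 q [-0.52  0.53  1.69 -0.    0.92 -1.75]
```

{"fn": "drive_tool", "kwargs": {
  "plan": [
    [0, 0, 0, 0, 0, 0, 1],
    [0, 0, 0, 0, 0, 0, 1]
  ]
}}

```text
t: 2.35
tcp_pos: [0.5238, -0.1662, 0.1691]
tool_rot: [0.164, 0.987, 0.0, -0.001]
force: [0.7, 0.5, 0.3]
finger_gap: 1.0
gripper_force: 0.0
```

```bash
python3 go.py .525 -.1683 .056
```

```text
t 2.35 tcp [ 0.5238 -0.1662  0.1691] tool delta [-0.002  -0.0017  0.1131] rows 3 each [-0.0007 -0.0006  0.0377] z [-0.0018  0.0012 -1.    ] yaw 71.2 F [0.69 0.46 0.29] gap 1.0001704019438276 q [-0.51  0.53  1.7   0.    0.92 -1.75]
```

View pics/w1.png

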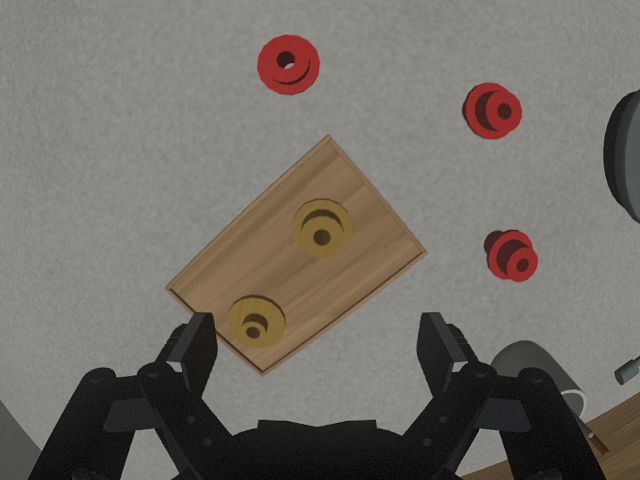

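The slim sleeve is at (322,230), laterally between the fingers. The stubby at (256,322) and the red decoys are clear of them. Descending now.

{"fn": "drive_tool", "kwargs": {
  "plan": [
    [-0.001, -0.001, 0.028, 0, 0, 0, 1],
    [-0.001, -0.0007, 0.028, 0, 0, 0, 1],
    [0, 0, 0.028, 0, 0, 0, 1],
    [0, 0, 0.015, 0, 0, 0, 1],
    [0, 0, 0.01, 0, 0, 0, 1],
    [0, 0, 0.003, 0, 0, 0, 1],
    [0, 0, 0, 0, 0, 0, 1],
    [0, 0, 0, 0, 0, 0, 1]
  ]
}}

```text
t: 3.15
tcp_pos: [0.5268, -0.17, 0.0582]
tool_rot: [0.164, 0.986, -0.0, 0.001]
force: [-0.2, 0.2, -0.2]
finger_gap: 1.0
gripper_force: 0.0
```

```bash
python3 go.py .525 -.1683 .056; python3 w.py w2
```

```text
t 3.15 tcp [ 0.5268 -0.17    0.0582] tool delta [0.0023 0.0011 0.0022] rows 1 each [0.0023 0.0011 0.0022] z [ 1.5e-03 -8.0e-04 -1.0e+00] yaw 71.1 F [-0.22  0.15 -0.22] gap 0.9999928857182555 q [-0.51  0.72  1.75  0.    0.67 -1.76]
tcp [ 0.52689424 -0.17021305  0.0583162 ]
4121 0.060050867 [ 0.5254 -0.1683  0.0561] [0.031 0.03  0.012] ((0.525408923625946, -0.16827771067619324), 0.015734663233160973)
2932 0.040344458 [ 0.5235 -0.1685  0.0396] [0.041 0.044 0.011] ((0.5251471996307373, -0.16805467009544373), 0.022451631724834442)
```

View pics/w2.png

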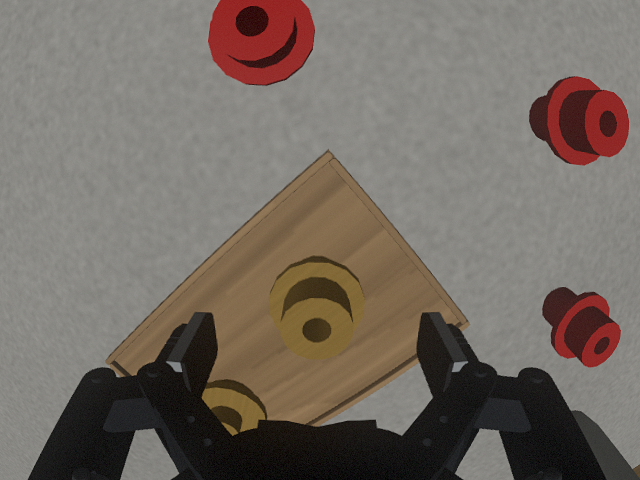

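The sleeve collar is at (317,325), between the pads (centre about 320), within a couple of mm.

{"fn": "drive_tool", "kwargs": {
  "plan": [
    [0.002, 0.001, 0.002, 0, 0, 0, 1],
    [0, 0, 0, 0, 0, 0, 1],
    [0, 0, 0, 0, 0, 0, 1],
    [0, 0, 0, 0, 0, 0, 1]
  ]
}}

```text
t: 3.6
tcp_pos: [0.5248, -0.1685, 0.0555]
tool_rot: [0.164, 0.986, -0.0, 0.0]
force: [-0.3, 0.4, 0.3]
finger_gap: 1.002
gripper_force: 0.0
```

```bash
python3 go.py .525 -.1683 .055
```

```text
t 3.6 tcp [ 0.5248 -0.1685  0.0555] tool delta [-0.0001  0.0003  0.0005] rows 1 each [-0.0001  0.0003  0.0005] z [ 3.e-04 -2.e-04 -1.e+00] yaw 71.1 F [-0.3   0.44  0.33] gap 1.0020466405142472 q [-0.51  0.72  1.76 -0.    0.67 -1.75]
```

{"fn": "drive_tool", "kwargs": {
  "plan": [
    [0, 0, 0, 0, 0, 0, -1],
    [0, 0, 0, 0, 0, 0, -1],
    [0, 0, 0, 0, 0, 0, -1],
    [0, 0, 0, 0, 0, 0, -1],
    [0, 0, 0, 0, 0, 0, -1],
    [0, 0, 0, 0, 0, 0, -1],
    [0, 0, 0, 0, 0, 0, -1],
    [0, 0, 0, 0, 0, 0, -1],
    [0, 0, 0, 0, 0, 0, -1],
    [0, 0, 0, 0, 0, 0, -1]
  ],
  "newtons": 90
}}

```text
t: 4.6
tcp_pos: [0.5249, -0.1686, 0.0557]
tool_rot: [0.164, 0.986, -0.0, 0.0]
force: [-0.2, 0.5, 5.1]
finger_gap: 0.319
gripper_force: 88.5
```

```bash
python3 go.py .525 -.1683 .055
```

```text
t 4.6 tcp [ 0.5249 -0.1686  0.0557] tool delta [-0.      0.0003  0.0007] rows 1 each [-0.      0.0003  0.0007] z [ 5.e-04 -3.e-04 -1.e+00] yaw 71.1 F [-0.24  0.52  5.08] gap 0.318852624980795 q [-0.51  0.72  1.76 -0.    0.67 -1.75]
```

{"fn": "drive_tool", "kwargs": {
  "plan": [
    [0, 0, -0.01, 0, 0, 0, -1],
    [0, 0, -0.02, 0, 0, 0, -1],
    [0, 0, -0.03, 0, 0, 0, -1],
    [0, 0, -0.03, 0, 0, 0, -1],
    [0, 0, -0.02, 0, 0, 0, -1],
    [0, 0, -0.01, 0, 0, 0, -1],
    [0, 0, 0, 0, 0, 0, -1],
    [0, 0, 0, 0, 0, 0, -1]
  ]
}}

```text
t: 5.4
tcp_pos: [0.524, -0.168, 0.1745]
tool_rot: [0.164, 0.986, 0.0, -0.001]
force: [-1.0, -0.3, -2.9]
finger_gap: 0.314
gripper_force: 89.1
```

```bash
python3 w.py w3 >/dev/null; python3 go.py .5633 .1808 .175
```

```text
t 5.45 tcp [ 0.5237 -0.1679  0.174 ] tool delta [ 0.0755  0.3427 -0.0006] rows 8 each [ 0.0094  0.0428 -0.0001] z [-0.0026  0.0014 -1.    ] yaw 71.1 F [-0.07 -0.31 -2.89] gap 0.3156685251647933 q [-0.51  0.52  1.69 -0.    0.93 -1.75]
```

View pics/w3.png

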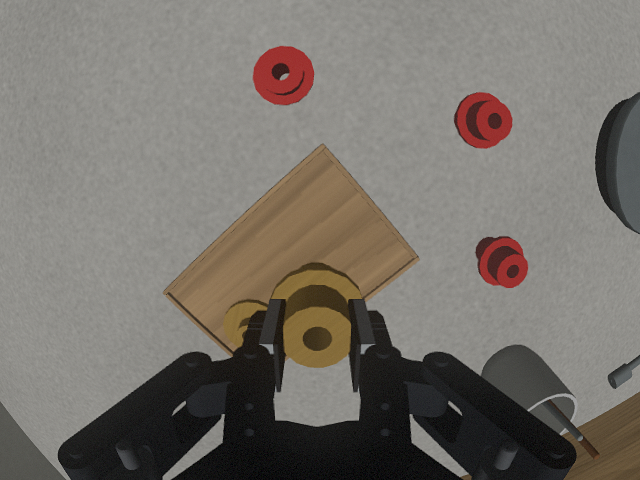

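The slim sleeve is held squarely at (317,335), with its weight of about 3 N showing on the wrist. Carrying it to above the bore.

{"fn": "drive_tool", "kwargs": {
  "plan": [
    [0.005, 0.022, 0, 0, 0, 0, -1],
    [0.009, 0.04, 0, 0, 0, 0, -1],
    [0.009, 0.041, 0, 0, 0, 0, -1],
    [0.009, 0.041, 0, 0, 0, 0, -1],
    [0.009, 0.041, 0, 0, 0, 0, -1],
    [0.009, 0.041, 0, 0, 0, 0, -1],
    [0.009, 0.041, 0, 0, 0, 0, -1],
    [0.009, 0.041, 0, 0, 0, 0, -1],
    [0.0055, 0.025, 0, 0, 0, 0, -1],
    [0.0021, 0.01, 0, 0, 0, 0, -1]
  ]
}}

```text
t: 6.45
tcp_pos: [0.5632, 0.1832, 0.1735]
tool_rot: [0.163, 0.987, -0.0, -0.001]
force: [-0.8, -0.2, -3.1]
finger_gap: 0.314
gripper_force: 89.2
```

{"fn": "drive_tool", "kwargs": {
  "plan": [
    [0, 0, 0, 0, 0, 0, -1],
    [0, 0, 0, 0, 0, 0, -1],
    [0, 0, 0, 0, 0, 0, -1],
    [0, 0, 0, 0, 0, 0, -1],
    [0, 0, 0, 0, 0, 0, -1]
  ]
}}

```text
t: 6.95
tcp_pos: [0.5644, 0.1795, 0.1754]
tool_rot: [0.165, 0.986, -0.0, -0.0]
force: [0.0, -0.2, -3.5]
finger_gap: 0.31
gripper_force: 89.2
```

```bash
cat > al.py <<'E'
# sleeve vs. socket in all views, at once
from h import *
import sys
tag=sys.argv[1]; tcp=manip.sense()['tcp_pos'];print('tcp',tcp)
for n in ('top','side','wrist'):
    d=snap(n);save(d,f'{tag}_{n}.png');P=cloud(d);ok=d['z_map']>0;np.savez(f'{tag}_{n}.npz',**d)
    h=cv2.cvtColor(d['image'],cv2.COLOR_RGB2HSV);br=cv2.inRange(h,(15,100,30),(35,255,255))>0
    near=ok&(np.hypot(P[...,0]-tcp[0],P[...,1]-tcp[1])<.1)
    def rep(nm,m):
        t=P[m].astype(np.float32)
        if len(t)>20:
            c,r=cv2.minEnclosingCircle(t[:,:2].copy());print(n,nm,len(t),'z',np.percentile(t[:,2],[2,50,98]).round(4),'box',((t.max(0)+t.min(0))/2).round(4)[:2],'circ',np.round(c,4),round(r,4))
    rep('disc',near&(P[...,2]>.037)&(P[...,2]<.047)); rep('rim',near&(P[...,2]>.074)&(P[...,2]<.084)&~br); b=near&br&(P[...,2]>.085)
    if b.sum()>20:
        zt=tcp[2]; rep('collar',b&(P[...,2]>zt-.008)); rep('flange',b&(P[...,2]<zt-.01)); rep('brass',b)
E
python3 al.py a1;python3 go.py .5633 .1808 .175
```

```text
tcp [0.56436895 0.1794947  0.17537443]
top disc 1220 z [0.038  0.0418 0.0453] box [0.5641 0.1814] circ [0.5637 0.1812] 0.0747
top rim 29 z [0.0755 0.0786 0.0815] box [0.5411 0.1931] circ [0.5401 0.1926] 0.0072
side disc 1699 z [0.0379 0.0421 0.0462] box [0.5611 0.1787] circ [0.5621 0.1795] 0.0771
side rim 348 z [0.0743 0.0788 0.0831] box [0.5626 0.1802] circ [0.5653 0.1792] 0.0338
side collar 43 z [0.169  0.1783 0.4206] box [0.5664 0.162 ] circ [0.5705 0.162 ] 0.0386
side flange 173 z [0.1307 0.1568 0.1634] box [0.5641 0.1798] circ [0.563  0.1792] 0.0238
side brass 218 z [0.1308 0.1587 0.1974] box [0.5645 0.1641] circ [0.5684 0.1632] 0.0405
wrist disc 19659 z [0.0415 0.0433 0.0448] box [0.5624 0.1827] circ [0.5639 0.1823] 0.0749
wrist rim 3937 z [0.076  0.0802 0.0816] box [0.5618 0.1819] circ [0.5641 0.1821] 0.0305
wrist collar 4225 z [0.1681 0.1797 0.1811] box [0.5701 0.2057] circ [0.5735 0.2058] 0.0414
wrist flange 2139 z [0.1324 0.16   0.165 ] box [0.5574 0.1833] circ [0.5576 0.1832] 0.0201
wrist brass 6532 z [0.1566 0.1766 0.181 ] box [0.5666 0.2056] circ [0.5638 0.2056] 0.0433
t 7.1 tcp [0.5643 0.1801 0.1754] tool delta [0.0012 0.0003 0.0004] rows 1 each [0.0012 0.0003 0.0004] z [ 1.e-04 -0.e+00 -1.e+00] yaw 71.1 F [ 0.22 -0.73 -2.54] gap 0.31760262996668487 q [ 0.12  0.57  1.58 -0.    0.99 -1.12]
```

{"fn": "drive_tool", "kwargs": {
  "plan": [
    [0.0009, 0.0012, 0, 0, 0, 0, -1],
    [0, 0, 0.01, 0, 0, 0, -1],
    [0, 0, 0.015, 0, 0, 0, -1],
    [0, 0, 0.008, 0, 0, 0, -1],
    [0, 0, 0.003, 0, 0, 0, -1],
    [0, 0, 0, 0, 0, 0, -1],
    [0, 0, 0, 0, 0, 0, -1],
    [0, 0, 0, 0, 0, 0, -1],
    [0, 0, 0, 0, 0, 0, -1]
  ]
}}

```text
t: 8.0
tcp_pos: [0.5641, 0.182, 0.1398]
tool_rot: [0.164, 0.986, 0.0, 0.001]
force: [0.2, -0.2, -3.2]
finger_gap: 0.31
gripper_force: 89.2
```

```bash
python3 al.py a2;python3 go.py .5638 .1815 .139
python3 - <<'E'
import cv2,numpy as np
a=cv2.imread('pics/a2_wrist.png');b=cv2.imread('pics/a2_side.png')[160:280,220:360];cv2.imwrite('pics/a2c.png',cv2.resize(b,None,fx=5,fy=5,interpolation=2))
E
```

```text
tcp [0.56411837 0.18202701 0.13982598]
top disc 1101 z [0.038  0.0417 0.0453] box [0.5642 0.1812] circ [0.5635 0.1811] 0.0746
side disc 1694 z [0.0379 0.042  0.046 ] box [0.5616 0.1808] circ [0.5621 0.1798] 0.0766
side rim 284 z [0.0743 0.0786 0.0827] box [0.5626 0.181 ] circ [0.5635 0.1794] 0.0332
side collar 42 z [0.1345 0.1426 0.2115] box [0.5723 0.1653] circ [0.5791 0.1653] 0.0404
side flange 158 z [0.0932 0.1211 0.1283] box [0.5631 0.1795] circ [0.562  0.1796] 0.0229
side brass 203 z [0.0935 0.1228 0.1463] box [0.5711 0.1664] circ [0.5759 0.1651] 0.042
wrist disc 23992 z [0.0416 0.0433 0.0447] box [0.5606 0.1824] circ [0.5636 0.1824] 0.0747
wrist rim 4187 z [0.0759 0.0802 0.0815] box [0.5599 0.1821] circ [0.5637 0.1823] 0.0302
wrist collar 4210 z [0.1328 0.1439 0.1454] box [0.5643 0.2081] circ [0.5699 0.2083] 0.041
wrist flange 2156 z [0.0962 0.1243 0.1294] box [0.5571 0.185 ] circ [0.5576 0.185 ] 0.0203
wrist brass 6544 z [0.1208 0.1407 0.1453] box [0.5615 0.2072] circ [0.5635 0.2072] 0.0433
t 8.15 tcp [0.5639 0.182  0.1396] tool delta [-0.     -0.0005  0.0006] rows 1 each [-0.     -0.0005  0.0006] z [ 6.e-04  1.e-04 -1.e+00] yaw 71.1 F [ 0.3   0.61 -2.7 ] gap 0.31203660629766394 q [ 0.12  0.62  1.61 -0.    0.91 -1.12]
```

View pics/a2_wrist.png

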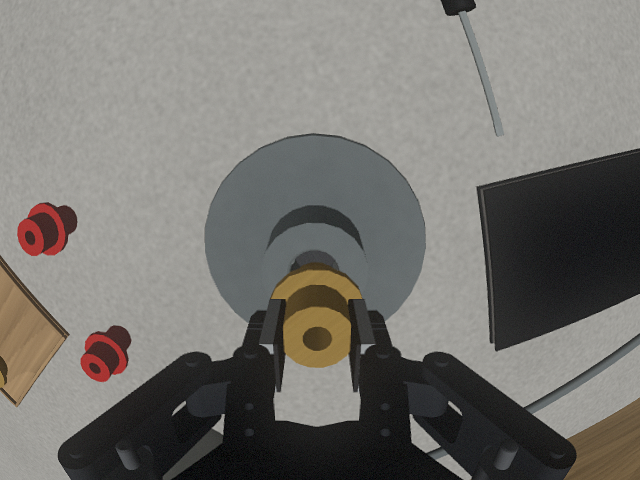

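View pics/a2c.png

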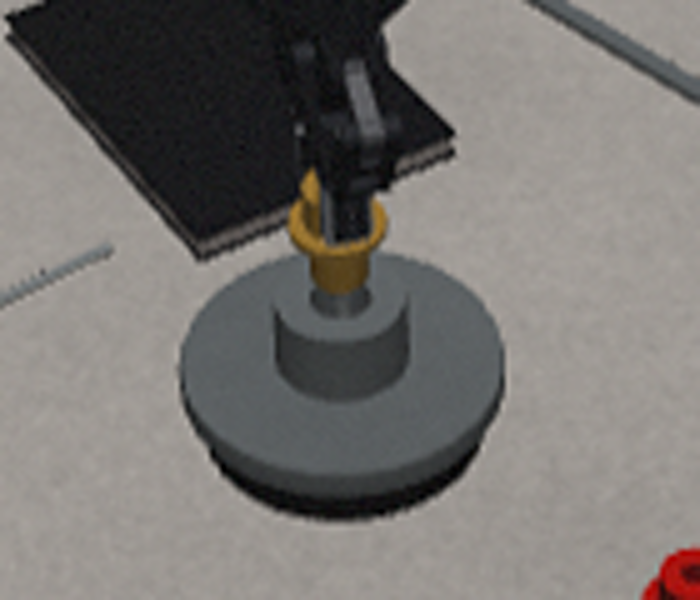

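The side crop at (340,290) and the wrist view both show the barrel vertically over the bore, about 9 mm above the rim. Lowering slowly.

{"fn": "drive_tool", "kwargs": {
  "plan": [
    [0, -0.0003, 0.003, 0, 0, 0, -1],
    [0, 0, 0.003, 0, 0, 0, -1],
    [0, 0, 0.002, 0, 0, 0, -1],
    [0, 0, 0.002, 0, 0, 0, -1],
    [0, 0, 0.002, 0, 0, 0, -1],
    [0, 0, 0.001, 0, 0, 0, -1],
    [0, 0, 0, 0, 0, 0, -1],
    [0, 0, 0, 0, 0, 0, -1]
  ]
}}

```text
t: 8.95
tcp_pos: [0.5637, 0.1817, 0.1263]
tool_rot: [0.164, 0.986, 0.0, 0.0]
force: [0.3, -1.0, -2.7]
finger_gap: 0.316
gripper_force: 89.2
```

```bash
python3 go.py .5638 .1815 .139
```

```text
t 8.95 tcp [0.5637 0.1817 0.1263] tool delta [-0.0001 -0.0002 -0.0127] rows 1 each [-0.0001 -0.0002 -0.0127] z [ 1.e-04  0.e+00 -1.e+00] yaw 71.1 F [ 0.3  -1.02 -2.67] gap 0.31596263213427916 q [ 0.12  0.64  1.62  0.    0.88 -1.12]
```

{"fn": "drive_tool", "kwargs": {
  "plan": [
    [0, 0, 0.001, 0, 0, 0, -1],
    [0, 0, 0.001, 0, 0, 0, -1],
    [0, 0, 0.001, 0, 0, 0, -1],
    [0, 0, 0.001, 0, 0, 0, -1],
    [0, 0, 0.001, 0, 0, 0, -1],
    [0, 0, 0, 0, 0, 0, -1]
  ]
}}

```text
t: 9.55
tcp_pos: [0.5636, 0.1817, 0.1211]
tool_rot: [0.164, 0.986, -0.0, -0.0]
force: [0.0, 0.2, -2.7]
finger_gap: 0.314
gripper_force: 89.2
```

{"fn": "drive_tool", "kwargs": {
  "plan": [
    [0, 0, 0.001, 0, 0, 0, -1],
    [0, 0, 0.001, 0, 0, 0, -1],
    [0, 0, 0.001, 0, 0, 0, -1],
    [0, 0, 0.001, 0, 0, 0, -1],
    [0, 0, 0.001, 0, 0, 0, -1],
    [0, 0, 0, 0, 0, 0, -1]
  ]
}}

```text
t: 10.15
tcp_pos: [0.5637, 0.1816, 0.1165]
tool_rot: [0.164, 0.986, -0.0, -0.0]
force: [-0.1, -1.0, -0.1]
finger_gap: 0.317
gripper_force: 89.5
```

{"fn": "drive_tool", "kwargs": {
  "plan": [
    [0, 0, 0.001, 0, 0, 0, -1],
    [0, 0, 0.001, 0, 0, 0, -1],
    [0, 0, 0.001, 0, 0, 0, -1],
    [0, 0, 0.001, 0, 0, 0, -1],
    [0, 0, 0, 0, 0, 0, -1]
  ]
}}

```text
t: 10.65
tcp_pos: [0.5641, 0.1817, 0.1129]
tool_rot: [0.164, 0.986, 0.0, 0.0]
force: [-1.7, -0.7, 6.2]
finger_gap: 0.317
gripper_force: 90.1
```

{"fn": "drive_tool", "kwargs": {
  "plan": [
    [0, 0, 0.001, 0, 0, 0, -1],
    [0, 0, 0.001, 0, 0, 0, -1],
    [0, 0, 0.001, 0, 0, 0, -1],
    [0, 0, 0.001, 0, 0, 0, -1],
    [0, 0, 0, 0, 0, 0, -1]
  ]
}}

```text
t: 11.15
tcp_pos: [0.564, 0.1818, 0.1082]
tool_rot: [0.164, 0.986, 0.0, 0.0]
force: [-0.9, -0.8, 3.2]
finger_gap: 0.315
gripper_force: 89.9
```

{"fn": "drive_tool", "kwargs": {
  "plan": [
    [0, 0, 0.001, 0, 0, 0, -1],
    [0, 0, 0.001, 0, 0, 0, -1],
    [0, 0, 0.001, 0, 0, 0, -1],
    [0, 0, 0.001, 0, 0, 0, -1],
    [0, 0, 0, 0, 0, 0, -1]
  ]
}}

```text
t: 11.65
tcp_pos: [0.5638, 0.1817, 0.1042]
tool_rot: [0.164, 0.986, 0.0, 0.0]
force: [-0.6, -0.2, 3.3]
finger_gap: 0.311
gripper_force: 89.9
```

{"fn": "drive_tool", "kwargs": {
  "plan": [
    [0, 0, 0.001, 0, 0, 0, -1],
    [0, 0, 0.001, 0, 0, 0, -1],
    [0, 0, 0.001, 0, 0, 0, -1],
    [0, 0, 0, 0, 0, 0, -1]
  ]
}}

```text
t: 12.05
tcp_pos: [0.5637, 0.1817, 0.1012]
tool_rot: [0.164, 0.986, 0.0, 0.0]
force: [-0.4, -1.1, 3.5]
finger_gap: 0.314
gripper_force: 90.0
```

{"fn": "drive_tool", "kwargs": {
  "plan": [
    [0, 0, 0.001, 0, 0, 0, -1],
    [0, 0, 0.001, 0, 0, 0, -1],
    [0, 0, 0, 0, 0, 0, -1]
  ]
}}

```text
t: 12.35
tcp_pos: [0.5637, 0.1817, 0.0992]
tool_rot: [0.164, 0.986, 0.0, -0.0]
force: [-0.5, -0.7, 4.2]
finger_gap: 0.316
gripper_force: 90.0
```

{"fn": "drive_tool", "kwargs": {
  "plan": [
    [0, 0, 0.001, 0, 0, 0, -1],
    [0, 0, 0.001, 0, 0, 0, -1],
    [0, 0, 0, 0, 0, 0, -1]
  ]
}}

```text
t: 12.65
tcp_pos: [0.5637, 0.1817, 0.0973]
tool_rot: [0.164, 0.986, 0.0, 0.0]
force: [0.0, -1.5, 4.4]
finger_gap: 0.314
gripper_force: 90.0
```

{"fn": "drive_tool", "kwargs": {
  "plan": [
    [0, 0, 0.001, 0, 0, 0, -1],
    [0, 0, 0.001, 0, 0, 0, -1],
    [0, 0, 0, 0, 0, 0, -1]
  ]
}}

```text
t: 12.95
tcp_pos: [0.5637, 0.1817, 0.0958]
tool_rot: [0.164, 0.986, 0.0, 0.0]
force: [-1.6, -0.7, 7.7]
finger_gap: 0.312
gripper_force: 90.4
```

{"fn": "drive_tool", "kwargs": {
  "plan": [
    [0, 0, 0.001, 0, 0, 0, -1],
    [0, 0, 0, 0, 0, 0, -1]
  ]
}}

```text
t: 13.15
tcp_pos: [0.5637, 0.1817, 0.095]
tool_rot: [0.164, 0.986, 0.0, 0.0]
force: [-1.6, -2.1, 9.1]
finger_gap: 0.316
gripper_force: 90.6
```

{"fn": "drive_tool", "kwargs": {
  "plan": [
    [0, 0, 0.001, 0, 0, 0, -1],
    [0, 0, 0, 0, 0, 0, -1]
  ]
}}

```text
t: 13.35
tcp_pos: [0.5637, 0.1817, 0.0943]
tool_rot: [0.164, 0.986, 0.0, 0.0]
force: [-2.1, -1.3, 11.2]
finger_gap: 0.316
gripper_force: 90.7
```

{"fn": "drive_tool", "kwargs": {
  "plan": [
    [0, 0, 0.001, 0, 0, 0, -1],
    [0, 0, 0.001, 0, 0, 0, -1],
    [0, 0, 0, 0, 0, 0, -1]
  ]
}}

```text
t: 13.65
tcp_pos: [0.5638, 0.1817, 0.0928]
tool_rot: [0.164, 0.986, 0.0, 0.0]
force: [-3.6, -2.2, 12.9]
finger_gap: 0.316
gripper_force: 91.1
```

{"fn": "drive_tool", "kwargs": {
  "plan": [
    [0, 0, 0.001, 0, 0, 0, -1],
    [0, 0, 0.001, 0, 0, 0, -1],
    [0, 0, 0, 0, 0, 0, -1]
  ]
}}

```text
t: 13.95
tcp_pos: [0.5638, 0.1817, 0.0913]
tool_rot: [0.164, 0.986, 0.0, 0.0]
force: [-3.2, -0.6, 17.3]
finger_gap: 0.314
gripper_force: 91.4
```

{"fn": "drive_tool", "kwargs": {
  "plan": [
    [0, 0, 0.001, 0, 0, 0, -1],
    [0, 0, 0.001, 0, 0, 0, -1],
    [0, 0, 0, 0, 0, 0, -1],
    [0, 0, 0, 0, 0, 0, -1]
  ]
}}

```text
t: 14.35
tcp_pos: [0.5638, 0.1817, 0.0899]
tool_rot: [0.164, 0.986, 0.0, 0.001]
force: [-4.8, -1.6, 20.0]
finger_gap: 0.316
gripper_force: 91.7
```

```bash
python3 al.py a3
python3 - <<'E'
import cv2
b=cv2.imread('pics/a3_side.png')[180:280,230:350];cv2.imwrite('pics/a3c.png',cv2.resize(b,None,fx=5,fy=5,interpolation=2))
E
```

```text
tcp [0.56381207 0.18165825 0.08986964]
side disc 85 z [0.0376 0.0421 0.0466] box [0.5761 0.1646] circ [0.5778 0.1646] 0.0515
side collar 36 z [0.0866 0.0929 0.1234] box [0.552  0.1699] circ [0.5581 0.1699] 0.0312
side brass 36 z [0.0866 0.0929 0.1234] box [0.552  0.1699] circ [0.5581 0.1699] 0.0312
wrist disc 599 z [0.0373 0.0423 0.0468] box [0.5491 0.1869] circ [0.5533 0.1867] 0.0282
wrist rim 117 z [0.0792 0.0826 0.084 ] box [0.5572 0.1846] circ [0.5584 0.1847] 0.025
wrist collar 3951 z [0.0858 0.0944 0.0957] box [0.5646 0.1841] circ [0.5635 0.1839] 0.0171
wrist brass 3951 z [0.0858 0.0944 0.0957] box [0.5646 0.1841] circ [0.5635 0.1839] 0.0171
```

View pics/a3c.png

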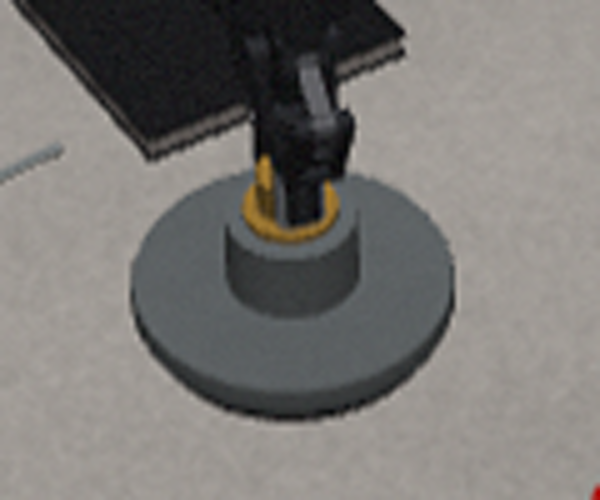

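The flange appears to sit on the socket rim at (290,225), with the foot sunk into the foam. I'll measure the heights.

Run:
```python
from h import *
for n in ('wrist','side','top'):
    d=dict(np.load(f'a3_{n}.npz'));d['fish']=n=='wrist';P=cloud(d);h=cv2.cvtColor(d['image'],cv2.COLOR_RGB2HSV);br=cv2.inRange(h,(15,100,30),(35,255,255))>0
    r=np.hypot(P[...,0]-.5638,P[...,1]-.1817);z=P[...,2]
    f=lambda m:(int(m.sum()),np.median(z[m]).round(4) if m.any() else None)
    print(n,'disc',f((r>.045)&(r<.07)&(z>.02)&(z<.05)),'rim',f((r>.0235)&(r<.029)&(z>.055)&(z<.085)&~br),'flange',f((r<.021)&(r>.017)&(z>.055)&(z<.085)&br),'collar',f((r<.013)&(r>.007)&(z>.085)&(z<.1)&br))
```

```text
wrist disc (20938, np.float64(0.0324)) rim (2230, np.float64(0.0694)) flange (952, np.float64(0.0745)) collar (2030, np.float64(0.0946))
side disc (1018, np.float64(0.0314)) rim (108, np.float64(0.0681)) flange (46, np.float64(0.0734)) collar (10, np.float64(0.0931))
top disc (548, np.float64(0.0308)) rim (7, np.float64(0.0675)) flange (0, None) collar (0, None)
```

Flange top minus rim is 5.1–5.3 mm (5.0 when home) and collar top minus rim is 25.0–25.2 mm, so it is home. Unloading gently before release.

{"fn": "drive_tool", "kwargs": {
  "plan": [
    [0, 0, -0.001, 0, 0, 0, -1],
    [0, 0, -0.001, 0, 0, 0, -1],
    [0, 0, -0.001, 0, 0, 0, -1],
    [0, 0, -0.001, 0, 0, 0, -1],
    [0, 0, -0.001, 0, 0, 0, -1],
    [0, 0, -0.001, 0, 0, 0, -1],
    [0, 0, -0.001, 0, 0, 0, -1],
    [0, 0, 0, 0, 0, 0, -1],
    [0, 0, 0, 0, 0, 0, -1]
  ]
}}

```text
t: 15.4
tcp_pos: [0.5638, 0.1817, 0.0952]
tool_rot: [0.164, 0.986, 0.0, 0.0]
force: [-1.8, -1.3, 10.2]
finger_gap: 0.318
gripper_force: 90.9
```

{"fn": "drive_tool", "kwargs": {
  "plan": [
    [0, 0, -0.001, 0, 0, 0, -1],
    [0, 0, -0.001, 0, 0, 0, -1],
    [0, 0, -0.001, 0, 0, 0, -1],
    [0, 0, -0.001, 0, 0, 0, -1],
    [0, 0, 0, 0, 0, 0, -1],
    [0, 0, 0, 0, 0, 0, -1]
  ]
}}

```text
t: 16.0
tcp_pos: [0.5637, 0.1817, 0.0982]
tool_rot: [0.164, 0.986, 0.0, 0.0]
force: [0.7, -0.5, 3.3]
finger_gap: 0.315
gripper_force: 90.1
```

{"fn": "drive_tool", "kwargs": {
  "plan": [
    [0, 0, -0.001, 0, 0, 0, -1],
    [0, 0, 0, 0, 0, 0, -1],
    [0, 0, 0, 0, 0, 0, -0.3],
    [0, 0, 0, 0, 0, 0, 0.2],
    [0, 0, 0, 0, 0, 0, 0.6],
    [0, 0, 0, 0, 0, 0, 1],
    [0, 0, 0, 0, 0, 0, 1],
    [0, 0, 0, 0, 0, 0, 1],
    [0, 0, 0, 0, 0, 0, 1],
    [0, 0, 0, 0, 0, 0, 1]
  ],
  "newtons": 20
}}

```text
t: 17.0
tcp_pos: [0.5637, 0.1817, 0.0993]
tool_rot: [0.164, 0.986, -0.0, 0.0]
force: [0.9, 0.3, 0.2]
finger_gap: 1.002
gripper_force: 0.0
```

{"fn": "drive_tool", "kwargs": {
  "plan": [
    [0, 0, -0.005, 0, 0, 0, 1],
    [0, 0, -0.015, 0, 0, 0, 1],
    [0, 0, -0.03, 0, 0, 0, 1],
    [0, 0, -0.03, 0, 0, 0, 1],
    [0, 0, -0.02, 0, 0, 0, 1],
    [0, 0, 0, 0, 0, 0, 1],
    [0, 0, 0, 0, 0, 0, 1],
    [0, 0, 0, 0, 0, 0, 1]
  ]
}}

```text
t: 17.8
tcp_pos: [0.5627, 0.1816, 0.1981]
tool_rot: [0.164, 0.986, -0.0, -0.001]
force: [0.2, 0.3, 0.1]
finger_gap: 1.0
gripper_force: 0.0
```

Run:
```python
from h import *
print(manip.sense()['t'])
for n in ('wrist','side'):
    d=snap(n);save(d,f'a4_{n}.png');P=cloud(d);h=cv2.cvtColor(d['image'],cv2.COLOR_RGB2HSV);br=cv2.inRange(h,(15,90,30),(35,255,255))>0
    r=np.hypot(P[...,0]-.5638,P[...,1]-.1817);z=P[...,2]
    f=lambda m:(int(m.sum()),np.median(P[m],0).round(4) if m.any() else None)
    print(n,'disc',f((r>.045)&(r<.07)&(z>.02)&(z<.055)),'rim',f((r>.0235)&(r<.029)&(z>.07)&(z<.095)&~br),'flange',f((r<.021)&(r>.017)&(z>.07)&(z<.095)&br),'collar',f((r<.016)&(r>.007)&(z>.098)&(z<.12)&br))
    for a,b,k in ((.077,.09,br),(.098,.12,br),(.075,.083,~br)):
        t=P[k&(r<.05)&(z>a)&(z<b)].astype(np.float32);print(len(t),cv2.minEnclosingCircle(t[:,:2].copy()))
```

```text
17.8
wrist disc (12840, array([0.5546, 0.1852, 0.0423])) rim (1557, array([0.5577, 0.1834, 0.0793])) flange (628, array([0.5539, 0.1863, 0.0846])) collar (1329, array([0.5633, 0.1842, 0.1045]))
1278 ((0.5663065910339355, 0.18342506885528564), 0.0239645317196846)
1488 ((0.5645314455032349, 0.18272751569747925), 0.015514911152422428)
2275 ((0.5643341541290283, 0.18214820325374603), 0.030446765944361687)
side disc (1033, array([0.5486, 0.1662, 0.0411])) rim (105, array([0.5497, 0.1712, 0.0779])) flange (44, array([0.5545, 0.1737, 0.0832])) collar (87, array([0.5608, 0.1816, 0.1031]))
123 ((0.5628703236579895, 0.18255440890789032), 0.02520153857767582)
108 ((0.5627105236053467, 0.18112367391586304), 0.016615845263004303)
166 ((0.5636672377586365, 0.17944656312465668), 0.03171302005648613)
```

View pics/a4_wrist.png

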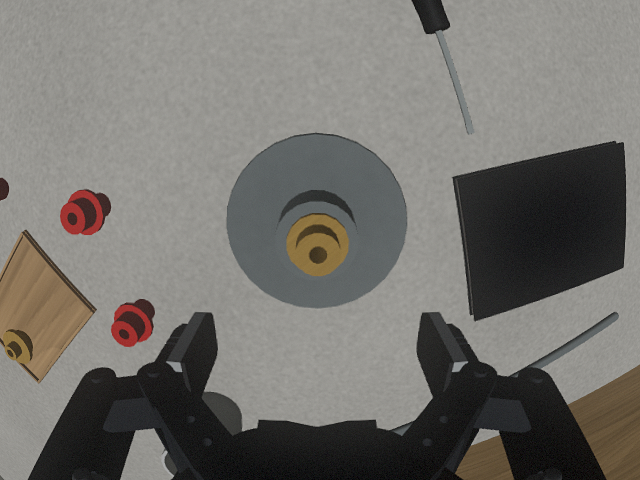

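The sleeve at (318,245) sits centred on the socket and released. The flange is 5.2 mm and the collar top 25.2 mm above the rim, so it is home.

```bash
python3 -c "
from station import manip
print(manip.sign_off())"
```

```text
the job is handed in; nothing more can be done
None
```

The slim brass sleeve is pressed fully home in the lamp foot's bore, released and measured flush (flange top 5.2 mm above the rim against 5.0 mm nominal) after a steady push of about 23 N, and the job is handed in; the result of the judging was not shown.

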